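# Clamp a rivet die in the bench collet

## Robot

A 7-joint arm with a two-finger parallel gripper is mounted at the origin on the work surface. World frame = base frame: x ahead of the robot, y to its left, z up, the work surface at z = 0. Lengths are in m, angles in rad, forces in N, time in s.
With the tool pointing down it reaches from about 0.4 to 0.9 m from the base axis. Payload 5.5 kg.
Tool frame: the origin (TCP) lies midway between the tips of the shut fingers; the grasp point (between the pads) lies 19 mm behind it (manip.grip_depth is the distance from the TCP to the grasp point, in m); z points along the fingers, y is the line along which they close (so a half turn about z gives the same grasp; the last joint's range is limited). The gripper opens to 92 mm and grips with 3 to 60 N. Pads are 19 mm wide; open, the fingers measure 130 mm over their backs; the gripper's body (75 mm by 190 mm) begins 47 mm behind the grasp point.
Start: joints at [1.407, 0.501, -0.427, 1.55, 0.221, 1.138, -0.21], TCP at [0.269, -0.592, 0.227] pointing down, gripper open.
Joint ranges: [-2.88, 2.88], [-0.31, 2.03], [-1.54, 1.56], [0.2, 2.42], [-1.41, 4.55], [0.19, 2.02], [-2.57, 2.57]. Speed limits (rad/s): [2.57, 2.57, 3.14, 3.14, 3.14, 3.14, 3.14].

## Interface

Orientations are given as a unit quaternion [x, y, z, w].
In Python, from bench import manip, effector, viewer gives the robot as it stands. Calls block until the motion is done:
- manip.move_pose(position, orientation): joint-space move of the TCP to a pose.
- manip.servo_line(position, ori=None, vel=0.15): straight line of the TCP; ori=None keeps the orientation; vel is the mean speed in m/s.
- manip.movej(angles): joint-space move.
- effector.open_jaws() and effector.close(f_grip=None): open the fingers fully, or close them until they stop; f_grip is the grip in N (None keeps the last).
- manip.sleep(seconds).
- manip.solve_ik(position, orientation): joint angles nearest the present ones, or None.
- viewer.get_image(name): name is "scene" or "side" or "wrist"; returns the picture (400x640x3 uint8, red, green, blue); there is no depth.
- viewer.get_calibration(name): a dict with "vfov" (degrees; the focal length in pixels is half the picture's height over the tangent of half this angle, whatever the lens; pixels are square), "cx", "cy" (the principal point, pixels), "dist_coeffs" ([k1, k2, p1, p2, k3] as OpenCV has them; the pictures are not rectified), "eye" and "attitude" of the camera in the world. Camera axes: x right, y down, z forward; pixel columns grow to the right and rows downward; lengths in m; the calibration is good to about 2 mm. A picture is of the moment at which its call begins: read the wrist's pose just before it. get_calibration takes no time and is no camera call; for the wrist camera it gives the pose at the moment of the call.
A pose or a line that the arm cannot do raises manip.PlanningError and nothing moves.
- manip.hand_in(): hands the job in; it is judged then, once.
Readings, each from a call of its own:
- manip.current_clock(): time.
- manip.current_q(): joint angles.
- manip.current_joint_velocities(): joint speeds.
- manip.current_tau(): joint torques, N m.
- manip.current_tool_pos(): TCP position.
- manip.current_tcp_rot(): TCP orientation.
- manip.current_force(): force on the tool from outside, world axes, zero at the start.
- manip.current_wrist_torque(): the same for the moment, N m.
- manip.current_finger_gap(): finger opening in m.
- manip.current_gripper_force(): force on a finger pad.
Only numpy, scipy, OpenCV 4.12 (cv2) and the standard library are available. Lean on these libraries where they do the work, as an engineer would, in place of code of your own. Each camera call takes 0.05 s, during which the arm holds its last target. There are 200 camera calls.

## Task

Take the plain straight-sided rivet die (not the pointed one or the mushroom-headed one) out of the wooden rack and set it upright, shank down, fully home in the open bench collet. Then swing the lever of the collet's nut clockwise, seen from above, as far as it goes so that the collet grips the die, and let go.

Things in the scene. Friction and masses are not known exactly. Their poses are not given: they have to be found in the camera images.
- die_center (a point): Centre of the wanted steel die's body, a plain cylinder, 30 mm diameter, 48 mm tall, flat top; z up its axis. Below it a shank, 12 mm thick, 30 mm long (shoulder 24 mm, foot 54 mm below this point). 0.3 kg. Starts upright in one of 3 loose holes, 70 mm apart, of a wood block 75x215x40 mm, shoulder on its top; the other 2 hold a cone-pointed and a 42 mm mushroom-headed die, tops under 92 mm.
- collet_mouth (a point): Centre of the mouth in the top face of the fixed collet, 80 mm above the desk; z up. Sleeve 34 mm wide, vertical bore 18 mm wide, 35 mm deep; round it the nut, 54 mm wide, top 8 mm below the mouth; foot 100 mm wide. Three jaws, flush with the bore at nut 0, each move in 2.8 mm per rad of the nut. A die fully home rests its shoulder on this face: its body centre is 24 mm above this point.
- nut (a joint): Angle of the collet nut about the vertical through collet_mouth, rad: 0 open, grows clockwise seen from above, stop at 1.3. The jaws touch the shank at about 1.07, then squeeze it up to the stop. Starts between 0 and 0.3; takes 3 to 4 N at the knob; stays where it is left.
- lever_knob (a point): On the axis of the upright black knob at the end of the nut's lever, 95 mm above the desk. Knob: vertical cylinder, 18 mm diameter, from 66 mm (top of the flat steel lever) to 118 mm above the desk, 85 mm from the nut's axis, round which it circles as the nut turns. The lever points roughly away from the robot.
There are look-alikes about, which are no part of the job. What is shaped like the part that bears die_center but blue is not meant. There is more than one size of the part that bears collet_mouth; the job needs the smaller.

How it is judged:
On the way:
1. the die is home in the collet, upright, with the nut still open (z of die_center in the frame of collet_mouth below 0.03 m and horizontal distance between die_center and collet_mouth below 0.008 m and angle between die_center's own z axis and vertical below 0.17 rad and value of joint nut below 0.7 rad), for 0.2 s.
At the end, for the whole second after the job is handed in: The plain die stands shank down in the collet, home to within 6 mm, on its axis to within 6 mm and upright to within 10 degrees; the nut is at rest, turned past 1.12 rad (within 10 degrees of its stop), so that the jaws grip (z of die_center in the frame of collet_mouth between 0.018 and 0.03 m and horizontal distance between die_center and collet_mouth below 0.006 m and angle between die_center's own z axis and vertical below 0.17 rad and value of joint nut above 1.12 rad and velocity of joint nut below 0.05 rad/s); the robot touches nothing.
It also fails if it takes over 64 s, if anything falls off the work surface, if the arm or the gripper's body presses on something with over 40 N, if the wrist force passes 120 N, or if a joint passes its speed limit or range.

## Working session

There is one attempt and no reset: what is moved stays moved. The work goes in short steps, each a Python script; the robot and the scene stay as the last script left them, time stands still between calls to the robot, and variables do not carry over. Pictures are saved under pics/ and viewed, at most 10 in all, crops included, and the job is handed in when it is done.

```bash
mkdir -p pics
cat > h.py <<'E'
import numpy as np, cv2
from bench import manip, effector, viewer
from scipy.spatial.transform import Rotation as R
def snap(n,f=None):
    c=viewer.get_calibration(n); im=viewer.get_image(n)
    if f: cv2.imwrite('pics/'+f,im[:,:,::-1])
    return im,c
def K(c):
    f=200/np.tan(np.radians(c['vfov'])/2)
    return np.array([[f,0,c['cx']],[0,f,c['cy']],[0,0,1.]])
def Rm(c):
    a=np.array(c['attitude'],float); return R.from_quat(a).as_matrix() if a.size==4 else a.reshape(3,3)
def cast(c,uv,z):
    p=cv2.undistortPoints(np.array(uv,float).reshape(-1,1,2),K(c),np.array(c['dist_coeffs'],float)).reshape(-1,2)
    d=np.c_[p,np.ones(len(p))]@Rm(c).T; e=np.array(c['eye'])
    return e+d*((z-e[2])/d[:,2:3])
def proj(c,P):
    M=Rm(c).T; return cv2.projectPoints(np.array(P,float).reshape(-1,3),cv2.Rodrigues(M)[0],-M@np.array(c['eye']),K(c),np.array(c['dist_coeffs'],float))[0].reshape(-1,2)
E
python3 - <<'E'
from h import *
for n in ['scene','side','wrist']:
    im,c=snap(n,n+'0.png'); print(n,c)
print(manip.current_clock(),manip.current_tool_pos(),manip.current_tcp_rot())
a=[cv2.imread(f'pics/{n}0.png') for n in ['scene','side']]
E
```

```text
scene {'vfov': 50.151568888212616, 'cx': 319.20282294963266, 'cy': 187.47331893102253, 'dist_coeffs': array([-0.03995553,  0.        ,  0.        ,  0.        ,  0.        ]), 'eye': array([ 1.1389989 , -0.92824514,  0.92448392]), 'attitude': array([ 0.85913232,  0.29471676, -0.14029434, -0.39414615])}
side {'vfov': 51.22586495687432, 'cx': 321.59643610735935, 'cy': 202.72981996400088, 'dist_coeffs': array([0.00637779, 0.        , 0.        , 0.        , 0.        ]), 'eye': array([0.50697619, 0.54345435, 0.97381098]), 'attitude': array([-0.01299039,  0.94284597, -0.33291471,  0.00636646])}
wrist {'vfov': 62.849518681269025, 'cx': 316.94856615649826, 'cy': 199.05219705177493, 'dist_coeffs': array([0.00414923, 0.        , 0.        , 0.        , 0.        ]), 'eye': array([ 0.32831121, -0.56448418,  0.38483053]), 'attitude': array([ 0.83448468, -0.53709119, -0.06814684,  0.10258839])}
0.15 [ 0.26881452 -0.59122715  0.22591777] [ 9.77308152e-01  2.11821204e-01 -1.34695389e-04 -7.32246963e-04]
```

View pics/scene0.png

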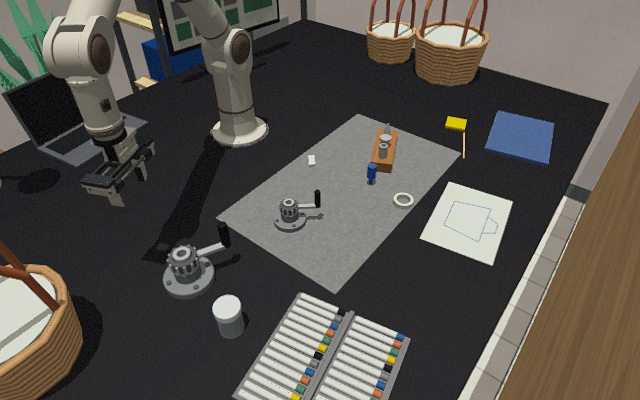

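View pics/side0.png

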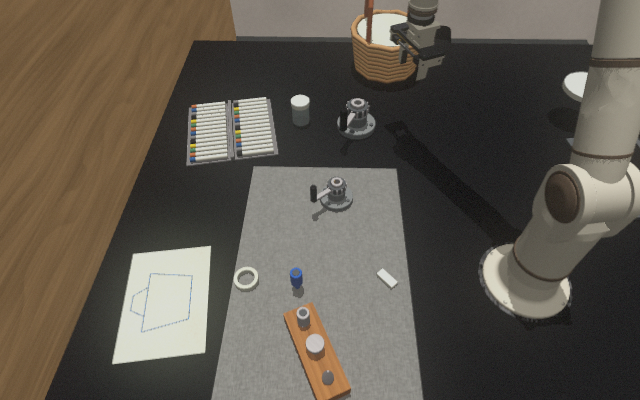

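The side view shows the small collet at about (337,184), its knob at (313,187), and the rack from (285,310) to (345,395) with dies at (303,314), (315,345) and (328,377). The scene view shows the same small collet at (289,210), the knob at (317,198) and the rack at (384,150). I'll zoom in next.

Run:
```python
from h import *
a=cv2.imread('pics/side0.png'); b=cv2.imread('pics/scene0.png')
z=lambda i,x,y,w,h,s:cv2.resize(i[y:y+h,x:x+w],None,fx=s,fy=s,interpolation=cv2.INTER_CUBIC)
t=np.hstack([z(a,280,295,80,60+40,4)[:280],z(a,300,170,60,47,6)[:280,:360]][:1]+[z(a,300,168,60,47,6)[:280]])
u=np.hstack([z(b,360,115,50,60,5),z(b,265,180,70,60,5)])[:, :680]
u=np.pad(u,((0,0),(0,max(0,t.shape[1]-u.shape[1])),(0,0)))[:,:t.shape[1]]
cv2.imwrite('pics/zoom.png',np.vstack([t,u]))
c=viewer.get_calibration('side');s=viewer.get_calibration('scene')
print('die top',cast(c,[(303,312)],.088),cast(s,[(384,146)],.088)); print('mush',cast(c,[(315,342)],.088)); print('cone',cast(c,[(328,377)],.07))
print('collet',cast(c,[(337,182)],.08),cast(s,[(289,203)],.08)); print('knobtop',cast(c,[(313,187)],.118),cast(s,[(317.5,192)],.118))
```

```text
die top [[0.56326203 0.1462279  0.088     ]] [[0.57056583 0.14129227 0.088     ]]
mush [[0.53360472 0.21374805 0.088     ]]
cone [[0.50426245 0.27984612 0.07      ]]
collet [[ 0.48873972 -0.25483577  0.08      ]] [[ 0.49699333 -0.26429989  0.08      ]]
knobtop [[ 0.55463216 -0.20101846  0.118     ]] [[ 0.56003706 -0.20917175  0.118     ]]
```

View pics/zoom.png

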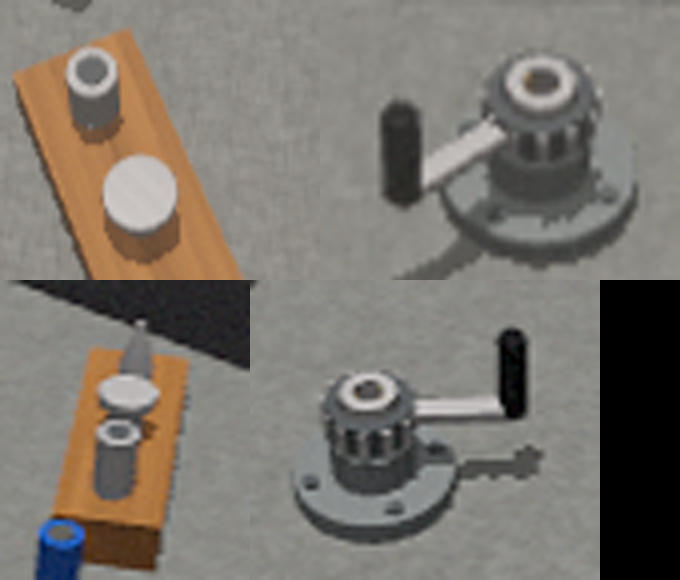

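The zoom confirms it: the plain die is at the rack's end nearest the collet, in hole 1 at about (0.566,0.144). The small collet is at about (0.493,-0.259), with its lever pointing about 40° from x. Both views agree within 1 cm, so I'll move in for a closer wrist look at each.

```bash
cat >> h.py <<'E'
def down(deg): 
    p=np.radians(deg)/2; return np.array([np.cos(p),np.sin(p),0,0])
def lookpose(xy,z,deg,ztcp,uv=None):
    """TCP xy such that the wrist camera sees (xy,z) at pixel uv (default centre)"""
    c=viewer.get_calibration('wrist'); T=np.array(manip.current_tool_pos()); Rt=R.from_quat(manip.current_tcp_rot())
    Rn=R.from_quat(down(deg)); D=Rn*Rt.inv()
    off=D.apply(np.array(c['eye'])-T); c2=dict(c,eye=off+[0,0,ztcp],attitude=(D*R.from_matrix(Rm(c))).as_quat())
    uv=uv or (c['cx'],c['cy'])
    p=cast(c2,[uv],z)[0]; return np.r_[np.array(xy)-p[:2],ztcp]
E
python3 - <<'E'
from h import *
c=viewer.get_calibration('wrist'); print('axis',Rm(c)[:,2],'xax',Rm(c)[:,0])
for d in (40,-140):
    p=lookpose((.493,-.259),.08,d,.2); print(d,p,manip.solve_ik(p,down(d)))
for d in (114,-66):
    p=lookpose((.566,.144),.088,d,.2); print(d,p,manip.solve_ik(p,down(d)))
p=lookpose((.51,-.24),.08,40,.2)
manip.move_pose(p,down(40)); snap('wrist','w_col.png')
p=lookpose((.566,.144),.088,-66,.2)
if manip.solve_ik(p,down(-66)) is None: p=lookpose((.566,.144),.088,114,.2); d=114
else: d=-66
try:
    manip.move_pose(p,down(d)); snap('wrist','w_die.png')
except manip.PlanningError as e: print(e)
print(d,manip.current_clock())
a=np.hstack([cv2.imread('pics/w_col.png'),cv2.imread('pics/w_die.png')]); cv2.imwrite('pics/w2.png',cv2.resize(a,(800,250),interpolation=cv2.INTER_AREA))
E
```

```text
axis [-0.22383026 -0.09823643 -0.96966469] xax [ 0.41377513 -0.9103732  -0.00328318]
40 [ 0.49717158 -0.25603633  0.2       ] [ 0.94605918  0.40789621 -0.65192273  1.80373187  0.2853602   1.02545727
 -0.68876345]
-140 [ 0.48882842 -0.26196367  0.2       ] [ 1.35976567  0.69913056 -1.29869552  1.80430339  0.72151045  1.21816187
  2.11249356]
114 [0.5651077  0.14697828 0.2       ] [ 0.58002779  0.78060325 -1.32261272  1.73224482  0.79180423  1.28197436
 -0.5101572 ]
-66 [0.5668923  0.14102172 0.2       ] [-1.08742486  0.63451598  1.1333205   1.78563433 -0.63204318  1.14059096
 -2.4690821 ]
-66 3.9333
```

View pics/w2.png

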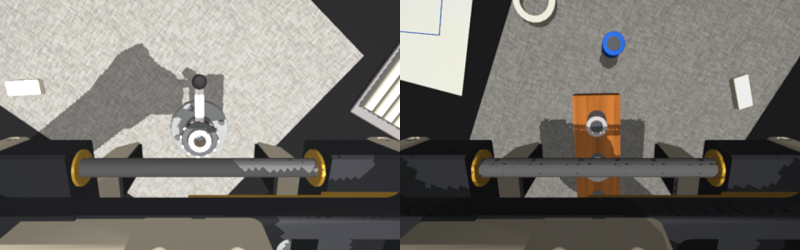

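The left half shows the collet mouth at about (320,227) full-res and the knob top at (319,128). The right half shows the die's top at about (315,197), with the rack aligned to the view. Next I'll extract circles.

```bash
cat >> h.py <<'E'
def outer(im,uv,r,thr,dark=False):
    """enclosing ellipse of the thresholded blob nearest uv within a window"""
    x,y=int(uv[0]),int(uv[1]); g=cv2.cvtColor(im,cv2.COLOR_RGB2GRAY); w=g[y-r:y+r,x-r:x+r]
    m=((w<thr) if dark else (w>thr)).astype(np.uint8)
    cs=[k for k in cv2.findContours(m,cv2.RETR_EXTERNAL,cv2.CHAIN_APPROX_NONE)[0] if len(k)>12]
    k=min(cs,key=lambda k:np.linalg.norm(cv2.minEnclosingCircle(k)[0]-np.array([r,r])))
    e=cv2.fitEllipse(cv2.convexHull(k)); return (e[0][0]+x-r,e[0][1]+y-r),e[1]
E
python3 - <<'E'
from h import *
d=cv2.imread('pics/w_die.png')[:,:,::-1]; k=cv2.imread('pics/w_col.png')[:,:,::-1]
c=viewer.get_calibration('wrist')
for t in (150,180,200): 
    try: e=outer(d,(315,197),30,t); print('die',t,e,cast(c,[e[0]],.088))
    except Exception as x: print(x)
    try: e=outer(k,(320,227),30,t); print('col',t,e)
    except Exception as x: print(x)
print(c['eye'],manip.current_tool_pos(),manip.current_tcp_rot())
z=lambda i,x,y,w,h,s:cv2.resize(i[y:y+h,x:x+w],None,fx=s,fy=s,interpolation=cv2.INTER_NEAREST)
cv2.imwrite('pics/z2.png',np.hstack([z(d,270,160,90,90,4),z(k,265,110,110,150,4)[200:560]])[:,:,::-1])
E
```

```text
die 150 ((314.41099548339844, 197.18136596679688), (22.229536056518555, 32.28681182861328)) [[0.56784842 0.14228116 0.088     ]]
col 150 ((319.4053440093994, 225.97012329101562), (36.75129699707031, 38.14927673339844))
die 180 ((314.27597427368164, 197.2392292022705), (21.100475311279297, 30.856624603271484)) [[0.56793313 0.14237419 0.088     ]]
col 180 ((319.2318992614746, 225.7749423980713), (35.83003234863281, 37.37670135498047))
die 200 ((313.91729164123535, 197.0108985900879), (20.22791862487793, 29.394872665405273)) [[0.56829334 0.14231453 0.088     ]]
col 200 ((319.3220386505127, 225.71807861328125), (35.380897521972656, 36.94921112060547))
[0.59337471 0.08036738 0.35873929] [0.56670819 0.13993656 0.19969926] [ 8.38266383e-01 -5.45260786e-01 -2.75424312e-04  2.66157939e-04]
```

View pics/z2.png

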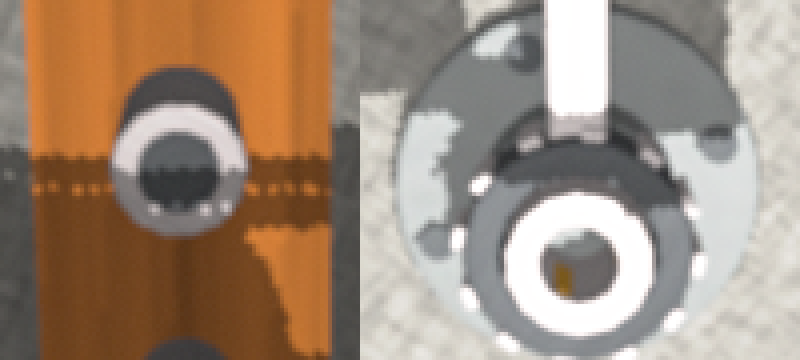

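Die top disc is centred at (314.6,202.1), about 34 px across, which fits 30 mm. The collet ring is centred at (319.3,225.8). Now I'll grasp and lift the die, then look at the collet again.

Run:
```python
from h import *
c=viewer.get_calibration('wrist'); p=cast(c,[(314.6,202.1)],.088)[0]; print('die',p)
xy=p[:2]; q=down(-66)
manip.servo_line([*xy,.13],q,vel=.15)
manip.servo_line([*xy,.05],q,vel=.1)
print(manip.current_tool_pos(),manip.current_force())
effector.close(f_grip=40); print('gap',manip.current_finger_gap(),manip.current_gripper_force(),manip.current_force())
manip.servo_line([*xy,.2],q,vel=.12); print('gap',manip.current_finger_gap(),manip.current_force(),manip.current_tool_pos())
pl=lookpose((.51,-.24),.08,40,.2)
manip.move_pose(pl,down(40)); manip.sleep(.3)
im,c=snap('wrist','w_col2.png')
e=outer(im,(319,226),30,180); print(e,cast(c,[e[0]],.08)); print('knob',cast(c,[(319,128)],.118))
e=outer(im,(319,128),22,60,True); print(e,cast(c,[e[0]],.118))
print(manip.current_clock(),manip.current_tool_pos(),manip.current_finger_gap())
z=lambda i,x,y,w,h,s:cv2.resize(i[y:y+h,x:x+w],None,fx=s,fy=s,interpolation=cv2.INTER_NEAREST)
cv2.imwrite('pics/z3.png',z(im,230,90,180,190,3)[:,:,::-1])
```

```text
die [0.5659525  0.14618072 0.088     ]
[0.5664868  0.14599446 0.0504314 ] [-0.20650051 -0.00983101  0.70198281]
gap 0.029260633008768897 39.99845742146135 [ 1.05890789 -0.30420914 -1.48300342]
gap 0.029680863445356462 [ 0.79119697  0.16374751 -3.68463796] [0.56534846 0.14615476 0.19913891]
((326.1990852355957, 219.34374237060547), (14.462857246398926, 27.22857093811035)) [[ 0.50120139 -0.25728065  0.08      ]]
knob [[ 0.55889338 -0.20007733  0.118     ]]
((321.30364990234375, 134.0578155517578), (21.68328285217285, 22.822134017944336)) [[ 0.55669095 -0.20410988  0.118     ]]
10.2167 [ 0.51427654 -0.236177    0.19996198] 0.02927441750125159
```

View pics/z3.png

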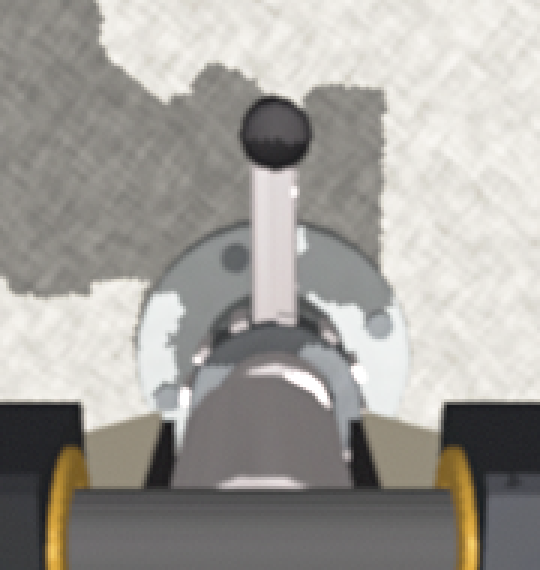

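The image shows the die held upright and covering the mouth at about (320,215). The knob top is at (321,134). I'll back off along the tool's x to bring the mouth into view.

Run:
```python
from h import *
pl=lookpose((.4965,-.2555),.08,40,.2,(319,165)); print(pl)
manip.servo_line(pl,down(40)); manip.sleep(.3)
im,c=snap('wrist','w_col3.png')
for t in (170,190,210):
    e=outer(im,(319,165),32,t); print(t,e,cast(c,[e[0]],.08))
k=proj(c,[.557,-.203,.118])[0]; print(k)
try: e=outer(im,k,22,70,True); print(e,cast(c,[e[0]],.118))
except Exception as x: print(x)
print(manip.current_clock(),manip.current_tool_pos())
cv2.imwrite('pics/z4.png',cv2.resize(im[30:260,220:420],None,fx=2.5,fy=2.5,interpolation=cv2.INTER_NEAREST)[:,:,::-1])
```

```text
[ 0.47645708 -0.27060698  0.2       ]
170 ((319.7908020019531, 172.80459213256836), (37.1993408203125, 38.913238525390625)) [[ 0.49235673 -0.25970314  0.08      ]]
190 ((320.07342529296875, 172.73258590698242), (36.32033157348633, 38.5784797668457)) [[ 0.49256136 -0.25984892  0.08      ]]
210 ((320.2585983276367, 172.57022094726562), (35.13648986816406, 37.74662780761719)) [[ 0.49277198 -0.25987972  0.08      ]]
[317.80288834  57.69939822]
((318.595552444458, 63.48050117492676), (23.513347625732422, 32.02791976928711)) [[ 0.55452893 -0.20579294  0.118     ]]
11.0583 [ 0.47690393 -0.27009231  0.19991084]
```

View pics/z4.png

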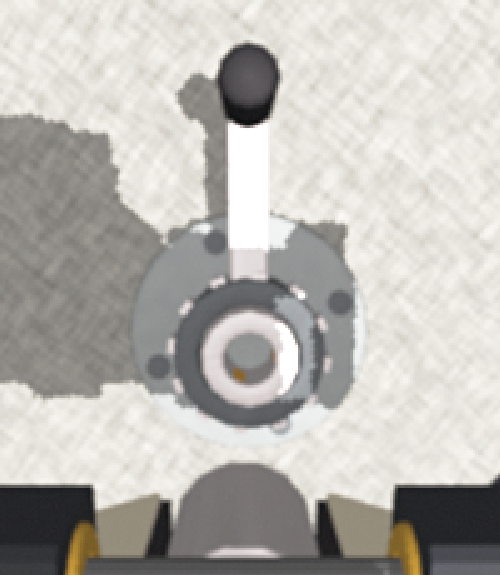

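The mouth ring is at (320.2,172.6), about 37 px across, which gives (0.4925,-0.2598) and agrees with the fixed cameras. The knob top is at about (319.6,59.2). I'll insert with force checks.

```bash
cat >> h.py <<'E'
def goto(xy,z,deg,vel=.1):
    """line, then one correction for steady tracking error"""
    t=np.array([*xy,z]); manip.servo_line(t,down(deg),vel); manip.sleep(.15)
    e=t-np.array(manip.current_tool_pos()); 
    manip.servo_line(t+e,down(deg),.02); manip.sleep(.1); return e
E
python3 - <<'E'
from h import *
c=viewer.get_calibration('wrist'); col=cast(c,[(320.1,172.6)],.08)[0][:2]; kn=cast(c,[(319.4,59)],.118)[0][:2]
print(col,kn,np.linalg.norm(kn-col),np.degrees(np.arctan2(*(kn-col)[::-1]))); np.save('m.npy',[col,kn])
print(goto(col,.130,40)); print(manip.current_tool_pos())
e=goto(col,.122,40,.05); f0=np.array(manip.current_force()); print('f0',f0,e)
z=.122; ok=True
tgt=col+e[:2]
while z>.0905:
    z=max(z-.003,.0903); manip.servo_line([*tgt,z+e[2]],down(40),.04); manip.sleep(.05)
    df=np.array(manip.current_force())-f0
    if np.abs(df).max()>8: print('contact',z,df); break
print(manip.current_tool_pos(),df,manip.current_clock(),manip.current_finger_gap())
E
```

```text
[ 0.49253915 -0.25992543] [ 0.55696078 -0.20451704] 0.08497196646543609 40.69849016011907
[-0.0003605   0.00051203 -0.00079152]
[ 0.492214   -0.25939273  0.12932456]
f0 [-0.44871358 -0.23794604 -3.9046263 ] [3.00803229e-05 8.50691828e-05 6.00312794e-05]
[ 0.49253462 -0.2598454   0.09030824] [ 0.05588127 -0.11597698  1.44705024] 16.525 0.02918907492309364
```

The die went in cleanly, with the TCP 90 mm high as needed for home. Now I'll release, retreat and check.

Run:
```python
from h import *
col,kn=np.load('m.npy')
effector.open_jaws(); manip.sleep(.2)
manip.servo_line([*col,.2],down(40),.15)
pl=lookpose(col,.128,40,.2,(319,190)); manip.servo_line(pl,down(40)); manip.sleep(.2)
im,c=snap('wrist','w5.png'); s,sc=snap('side','s5.png')
print('pred top center',proj(c,[*col,.128])[0],'side',proj(sc,[*col,.128])[0])
print('knob',proj(c,[*kn,.118])[0])
a=cv2.resize(im[60:260,220:420],None,fx=2,fy=2,interpolation=cv2.INTER_NEAREST);b=cv2.resize(s[150:230,290:370],None,fx=5,fy=5,interpolation=cv2.INTER_NEAREST)
cv2.imwrite('pics/z5.png',np.hstack([a,b])[:,:,::-1])
for d in (40,3,-36):
    t=np.radians(d); print(manip.solve_ik([*(col+.085*np.array([np.cos(t),np.sin(t)])),.081],down(d)))
print(manip.current_clock())
```

```text
pred top center [319.20500741 190.63059634] side [336.0834124  169.12188024]
knob [317.86267004  66.88851664]
[-0.16687063  0.63177036  0.63750364  1.83220272 -0.49131688  0.84060814
 -0.15798979]
[-0.16421209  0.73676814  0.76976271  1.73740261 -0.62336055  0.92902071
 -0.65361219]
[-0.14818159  0.8163638   0.90790497  1.71364758 -0.75198912  0.99875232
 -1.15851575]
19.2583
```

View pics/z5.png

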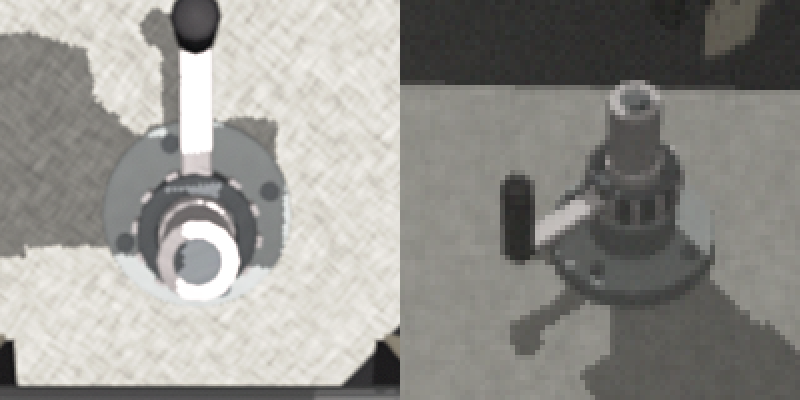

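The wrist half shows the die's top at (319.5,191), where (319.2,190.6) was predicted for a die fully home. The side half shows it upright with the lever unmoved. Next I'll grip the knob and swing clockwise until the stop.

```bash
cat > swing.py <<'E'
from h import *
col,kn=np.load('m.npy'); r=.085; a0=np.degrees(np.arctan2(*(kn-col)[::-1]))
P=lambda a:col+r*np.array([np.cos(np.radians(a)),np.sin(np.radians(a))])
manip.servo_line([*P(a0),.2],down(a0),.15)
manip.servo_line([*P(a0),.081],down(a0),.12); f0=np.array(manip.current_force())
effector.close(f_grip=20); print('gap',manip.current_finger_gap(),np.array(manip.current_force())-f0)
a=a0
while a>a0-80:
    a-=3; manip.servo_line([*P(a),.081],down(a),.06)
    df=np.array(manip.current_force())-f0; t=np.radians(a)
    ft=df[:2]@[-np.sin(t),np.cos(t)]; fr=df[:2]@[np.cos(t),np.sin(t)]
    p=np.array(manip.current_tool_pos())[:2]-col; act=np.degrees(np.arctan2(p[1],p[0]))
    print(round(a-a0),'act %.1f ft %.1f fr %.1f fz %.1f gap %.4f'%(act-a0,ft,fr,df[2],manip.current_finger_gap()))
    if abs(ft)>30 or np.abs(df).max()>40: print('stop'); break
print(manip.current_clock())
E
python3 swing.py
```

```text
gap 0.017241941459336572 [ 0.79048069  0.34175522 -1.08770456]
-3 act -3.1 ft -0.2 fr 1.5 fz -0.8 gap 0.0172
-6 act -6.1 ft -0.8 fr 0.9 fz -1.3 gap 0.0176
-9 act -9.1 ft 0.1 fr -0.0 fz -0.7 gap 0.0175
-12 act -12.1 ft -0.3 fr -0.1 fz -1.4 gap 0.0176
-15 act -15.1 ft -0.0 fr 0.2 fz -0.5 gap 0.0176
-18 act -18.1 ft 0.5 fr 0.5 fz -1.4 gap 0.0179
-21 act -21.1 ft 0.6 fr 0.5 fz -0.7 gap 0.0177
-24 act -24.1 ft -0.2 fr 0.1 fz -0.3 gap 0.0177
-27 act -27.1 ft -0.1 fr -0.5 fz -0.2 gap 0.0172
-30 act -30.1 ft 0.7 fr 0.1 fz 0.2 gap 0.0178
-33 act -33.1 ft 1.1 fr -0.3 fz -0.1 gap 0.0178
-36 act -36.1 ft 0.2 fr -0.5 fz 0.2 gap 0.0175
-39 act -39.1 ft 0.2 fr 0.1 fz 0.2 gap 0.0177
-42 act -42.1 ft 1.1 fr -0.4 fz 1.0 gap 0.0174
-45 act -45.1 ft 0.3 fr -1.6 fz 0.8 gap 0.0175
-48 act -48.1 ft 0.1 fr -0.5 fz 1.0 gap 0.0176
-51 act -51.1 ft 1.6 fr -1.3 fz 2.0 gap 0.0175
-54 act -54.1 ft 0.4 fr -1.2 fz 1.0 gap 0.0172
-57 act -57.1 ft -0.6 fr -1.0 fz 0.2 gap 0.0173
-60 act -60.1 ft 1.4 fr -1.8 fz 0.8 gap 0.0177
-63 act -63.0 ft 1.2 fr -2.4 fz 1.5 gap 0.0175
-66 act -63.5 ft 8.0 fr -4.1 fz 5.6 gap 0.0178
-69 act -63.5 ft 14.4 fr -6.4 fz 8.6 gap 0.0175
-72 act -63.5 ft 20.8 fr -10.7 fz 11.0 gap 0.0174
-75 act -63.4 ft 27.5 fr -14.0 fz 14.3 gap 0.0179
-78 act -63.4 ft 33.4 fr -16.6 fz 15.9 gap 0.0179
stop
28.85
```

It hits a hard stop after 63.5° (1.11 rad of travel), with no further movement as the force rises to 33 N. I'll relax the push, release, retreat and check.

Run:
```python
from h import *
col,kn=np.load('m.npy'); r=.085; a0=np.degrees(np.arctan2(*(kn-col)[::-1])); a=a0-64
P=lambda a:col+r*np.array([np.cos(np.radians(a)),np.sin(np.radians(a))])
manip.servo_line([*P(a),.081],down(a),.04); manip.sleep(.2); print(manip.current_force(),manip.current_tool_pos())
effector.open_jaws(); manip.sleep(.2)
manip.servo_line([*P(a),.2],down(a),.12)
pl=lookpose(col,.128,a,.22,(319,190)); manip.servo_line(pl,down(a)); manip.sleep(.3)
im,c=snap('wrist','w6.png'); s,sc=snap('side','s6.png')
print('pred die top',proj(c,[*col,.128])[0],'knob at stop',proj(c,[*P(a0-63.5),.118])[0])
x=cv2.resize(im[40:240,220:420],None,fx=2,fy=2,interpolation=cv2.INTER_NEAREST);b=cv2.resize(s[150:230,290:370],None,fx=5,fy=5,interpolation=cv2.INTER_NEAREST)
cv2.imwrite('pics/z6.png',np.hstack([x,b])[:,:,::-1]); print(manip.current_clock())
```

```text
[-0.76868459  6.93967042  5.15360723] [ 0.57101898 -0.29167985  0.08089709]
pred die top [318.66256355 190.46543815] knob at stop [317.71950812  77.04039729]
33.5
```

View pics/z6.png

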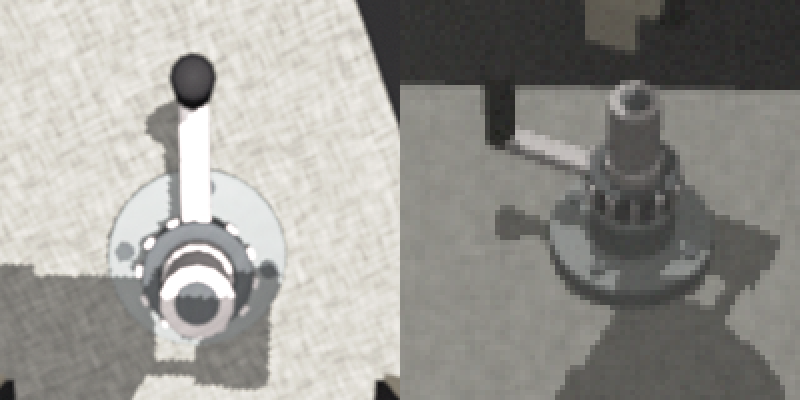

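The die's top is at (319,191) against a predicted (318.7,190.5). The knob is at (316.5,79), close to the stop position. The gripper is clear of everything.

```bash
python3 -c "
from h import *
print(manip.hand_in())"
```

```text
the job is handed in; nothing more can be done
None
```

The plain die is upright and fully home in the small collet, the nut lever is swung clockwise to its hard stop, the gripper is clear, and the job was handed in at about 34 s; no verdict was shown.

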